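Draw the reference plate home and bolt it down

ROBOT

A 7-joint arm with a two-finger parallel gripper is mounted at the origin on a cart in front of the work surface, level with it; the furniture and walls round the work are solid. World frame = base frame: x ahead of the robot, y to its left, z up, the work surface at z = 0. Lengths are in m, angles in rad, forces in N, time in s.
With the tool pointing down it reaches from about 0.4 to 0.85 m from the base axis. Payload 6.9 kg.
Tool frame: the origin (TCP) lies midway between the tips of the shut fingers; the grasp point (between the pads) lies 19 mm behind it (r.grip_point_offset is the distance from the TCP to the grasp point, in m); z points along the fingers, y is the line along which they close (so a half turn about z gives the same grasp; the last joint's range is limited). The gripper opens to 85 mm and grips with 20 to 120 N. Pads are 22 mm wide; open, the fingers measure 114 mm over their backs; the gripper's body (76 mm by 85 mm) begins 54 mm behind the grasp point. The pads swing forward as they close: fully open they stand 13 mm farther back than shut.
Start: joints at [-1.181, 0.507, -0.238, 1.5, 0.126, 1.149, -0.155], TCP at [0.176, 0.6, 0.231] pointing down, gripper open.
Joint ranges: [-3.08, 3.08], [-0.24, 2.05], [-1.43, 1.35], [0, 2.5], [-1.52, 4.66], [0.17, 1.96], [-2.89, 2.89]. Speed limits (rad/s): [2.39, 2.39, 3.14, 3.14, 3.14, 3.14, 3.14].

INTERFACE

Orientations are given as a unit quaternion [w, x, y, z].
In Python, from workcell import r, read_camera, camera_params, spotter gives the robot as it stands.
- The arm moves only by the tool play_rows, never from a script. Its argument "increments" is text: rows parted by semicolons, each of 5 numbers parted by spaces: the opening, from 0 (shut) to 1 (fully open), then the shift along the world's x, y, z in units of 25 mm (1.0 is 25 mm), then the turn about the world's z in units of 5 degrees (1.0 is 5 degrees). A call has 1 to 10 rows; each row shifts and turns the commanded pose from where the row before left it; what a row does not reach is not made up. A row lasts 1/10 s, in which the tool goes at most 50 mm and 8.59 degrees, less where a joint would pass 70% of its speed; a pose out of reach is approached as far as the arm can. A call with a number of a shift or a turn outside -1 to 1 is refused whole. A call with a gripper value outside its range is refused whole. The fingers move at their own pace and stop on an object; "squeeze" is the grip in N (left out, the last holds). Time passes only in rows, so rows that do not move let the fingers close. It gives the time, the measured TCP pose, the force, the opening and the grip force at its end, in the units of the state.
- r.state(): the state, without advancing time (a new reading comes with each control period).
- read_camera(name): name is "side" or "top" or "wrist"; returns the picture (420x560x3 uint8, red, green, blue); there is no depth.
- camera_params(name): a dict with "mtx" (3x3 intrinsics, pixels), "rvec" (rotation vector, rad) and "tvec" (3), from world to camera coordinates, as OpenCV has them. Camera axes: x right, y down, z forward; pixel columns grow to the right and rows downward; lengths in m; the calibration is good to about 2 mm. A picture is of the moment at which its call begins: read the wrist's pose just before it. camera_params takes no time and is no camera call; for the wrist camera it gives the pose at the moment of the call.
- r.hand_in(): hands the job in; it is judged then, once.
Trained networks look in the newest picture that a camera, given by its name, has taken for a name from the list of things; names that differ only in an ending like _2 or _b are one class to them, and where a whole thing is asked for, a point or a joint stands for the part that bears it (a point fixed in the world has none). Each returns a list of dicts, best first, with "p" (0 to 1); they miss things now and then, are a little off and sometimes report something else, mostly with a low value. They report only what shows in the picture. A call takes as long as a camera call.
- spotter.recognise(camera, name): "pixel" ([row, column] in pixels, amid what is visible of it).
- spotter.silhouettes(camera, name): "pixels" (420x560 bool, what is visible of it) and "pixel" ([row, column] in pixels, amid what is visible of it).
- spotter.mark_of(camera, name): "pixel" ([row, column] in pixels: a listed point, or the origin of a listed thing).
The state is a dict: "clock": time; "q": joint angles; "qd": joint speeds; "joint_torque": joint torques, N m; "tool_pos": TCP position; "orientation": TCP orientation; "contact_force": force on the tool from outside, world axes, zero at the start; "moment": the same for the moment, N m; "grip_width": opening from 0.0 (shut) to 1.0 (fully open); "grasp_force": force on a finger pad.
Only numpy, scipy, OpenCV 4.12 (cv2) and the standard library are available. Lean on these libraries where they do the work, as an engineer would, in place of code of your own. Each camera call takes 0.05 s, during which the arm holds its last target. There are 200 camera calls.

TASK

The flat metal reference plate is parked in the rear bay of the grey plate dock, level with the rails, so that it cannot be gripped. Press a closed fingertip on its top and draw it toward you along the bay, without lifting it out of the dock and never bearing on it with more than 25 N because its face is ground, until it drops over the sill flat into the front pocket. Then slide the bolt on the left all the way in over the plate, let go, and leave the things lying round about where they are.

Things in the scene. Friction and masses are not known exactly. Their poses are not given: they have to be found in the camera images.
- dock: Grey plate dock, 214 (x) x 130 mm, fixed, on levelling feet: origin on its underside below the sill, 4 to 14 mm above the bench (0); heights here are above the origin. Its +x points away from the robot (turned up to 0.3 rad), +y left. Rear bay x 0 to 96 mm, floor 20 mm up; back wall. Front pocket x -94 to 0. Channel y -36.5 to 36.5; rails 14 mm wide, tops 26 mm up, flush with the parked plate.
- plate: Loose flat bare metal plate, smooth top, 90 (x) x 70 (y) x 6 mm, about 0.3 kg, in the rear bay, 0 to 5 mm off the back wall; to be drawn about 95 mm along the dock's -x. Origin: centre of its underside. A press of about 7 to 14 N carries it along; much less and the fingertip slides over it. Read positions are too coarse for that. Its nose dips into the pocket before its tail drops off the sill.
- pocket (a point): Centre of the front pocket's floor, 15 mm above the dock's origin, 47 mm before the sill on the dock's centre line. The pocket is 94 x 73 mm, 5 mm lower than the bay floor (step = sill, at dock x = 0); front stop wall at dock x -94 mm, its top 28 mm up. The seated plate's centre lies within about 3 mm of this point.
- bolt (a joint): Slide bolt across the pocket's left rail: 0 = drawn back, 0.022 m = fully in against its stop, about 18 mm over the plate. Moves along the dock's -y with about 2 N of friction, stays where left. Tongue 16 mm wide, 22.5 to 27.5 mm above the dock's origin: passes over the seated plate (top 21 mm) but butts against one that has not dropped (top 26 mm).
- bolt_knob (a point): Middle of the bolt's upright round black knob: 14 mm diameter, 22 mm tall, from 33.5 to 55.5 mm above the dock's origin, this point 44.5 mm. It moves with the bolt; at dock x -46 mm, y +73 mm when drawn back.
- cutters: Side cutters lying on the bench to the left, 45x121x11 mm, bystander; origin under the centre.
- label_roll: White roll of labels lying on its side face on the bench at the left, 56x54x24 mm, bystander; origin under the centre.
- marker: Marker lying on the bench at the left, 15x133x16 mm, bystander; origin under the centre.
- brush: Black brush lying on the bench right of the dock, 20x147x8 mm, bystander; origin under the centre.

How it is judged:
On the way:
1. the plate has dropped flat into the front pocket while the bolt is still drawn back (z of plate in the frame of dock below 0.0165 m and horizontal distance between plate and pocket below 0.006 m and angle between plate's own z axis and vertical below 0.03 rad and value of joint bolt below 0.008 m), for 0.2 s.
At the end, for the whole second after the job is handed in: The plate lies flat (within 0.03 rad) and at rest on the pocket floor (within 1.5 mm of height, 6 mm of the pocket's centre) and the bolt is in over it by at least 19 of its 22 mm (value of joint bolt above 0.019 m and z of plate in the frame of dock below 0.0165 m and horizontal distance between plate and pocket below 0.006 m and angle between plate's own z axis and vertical below 0.03 rad and linear speed of plate below 0.02 m/s); the robot touches nothing.
It fails at once if the fingers bear on the plate with more than 25 N (contact force between the fingers and plate above 25 N).
It fails at once if the plate is lifted out of the dock (z of plate in the frame of dock above 0.032 m).
It fails at once if a bystander is moved by more than 30 mm (distance of any of cutters, label_roll, marker, brush from where it was at the start of the episode above 0.03 m).
It also fails if it takes over 64 s, if anything falls off the work surface, if the arm or the gripper's body presses on something with over 40 N, if the wrist force passes 120 N, or if a joint passes its speed limit or range.

## Working session

There is one attempt and no reset: what is moved stays moved. The work goes in short steps, Python scripts to look and compute and a tool call to move; the robot and the scene stay as the last step left them, time stands still between calls to the robot, and variables do not carry over. Pictures are saved under pics/ and viewed, at most 10 in all, crops included, and the job is handed in when it is done.

Besides the shell and the picture viewer there is one more tool, called after "Emit:" as name(argument=value, ...) on one line, values as JSON. play_rows: Moves the arm, as the interface text tells. Shifts and turns lie within -1 to 1; 1 stands for 25 mm of shift or 5 degrees of turn. Its arguments: {"type":"object","properties":{"increments":{"type":"string"},"squeeze":{"type":"number"}},"required":["increments"]}

```bash
mkdir -p pics; cat > h.py <<'E'
import numpy as np, cv2
from workcell import r, read_camera, camera_params, spotter
def ray(cam,px,cp=None):
    c=cp or camera_params(cam); R,_=cv2.Rodrigues(np.array(c["rvec"],float)); t=np.array(c["tvec"],float).ravel()
    d=R.T@np.linalg.inv(np.array(c["mtx"]))@np.array([px[1],px[0],1.0]); return -R.T@t,d
def onz(cam,px,z):
    o,d=ray(cam,px); return o+d*(z-o[2])/d[2]
def proj(cam,P):
    c=camera_params(cam); return cv2.projectPoints(np.array(P,float).reshape(-1,3),np.array(c["rvec"],float),np.array(c["tvec"],float),np.array(c["mtx"],float),None)[0].reshape(-1,2)
def tri(rays):
    A=np.zeros((3,3));b=np.zeros(3)
    for o,d in rays:
        d=d/np.linalg.norm(d);M=np.eye(3)-np.outer(d,d);A+=M;b+=M@o
    return np.linalg.solve(A,b)
E
python3 - <<'E'
from h import *
ims=[]
for c in ["top","side"]:
    im=read_camera(c); cv2.imwrite(f"pics/{c}0.png",im[:,:,::-1])
    for n in ["dock","plate","bolt_knob","pocket"]:
        for m in spotter.mark_of(c,n)[:2]: print(c,n,np.round(m["pixel"],1),round(m["p"],2),onz(c,m["pixel"],{"dock":.009,"plate":.029,"bolt_knob":.0535,"pocket":.024}[n]).round(4))
s=r.state();print(s["clock"],s["tool_pos"],s["orientation"],s["contact_force"])
E
```

```text
top dock [184.5 324.9] 0.93 [ 0.5846 -0.1165  0.009 ]
top plate [161.6 320.8] 0.94 [ 0.6406 -0.1048  0.029 ]
top bolt_knob [196.5 291. ] 0.67 [ 0.5446 -0.0255  0.0535]
top pocket [198.5 318.9] 0.71 [ 0.5446 -0.0981  0.024 ]
side dock [256.7 301.1] 0.65 [ 0.5865 -0.1272  0.009 ]
side plate [243.  319.5] 0.66 [ 0.6366 -0.0943  0.029 ]
side bolt_knob [223.2 283.5] 0.64 [ 0.5454 -0.0316  0.0535]
side pocket [245.8 285.8] 0.89 [ 0.5485 -0.0982  0.024 ]
0.5 [0.17562579 0.59979099 0.23124905] [ 4.62832120e-06  1.41909987e-01  9.89879565e-01 -4.22376569e-05] [ 0.140386   -1.26508039  0.49169069]
```

View pics/top0.png

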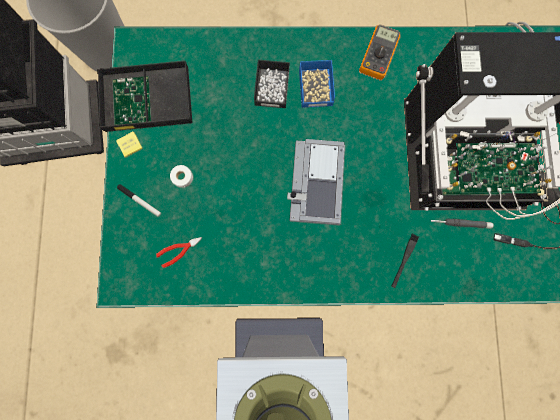

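View pics/side0.png

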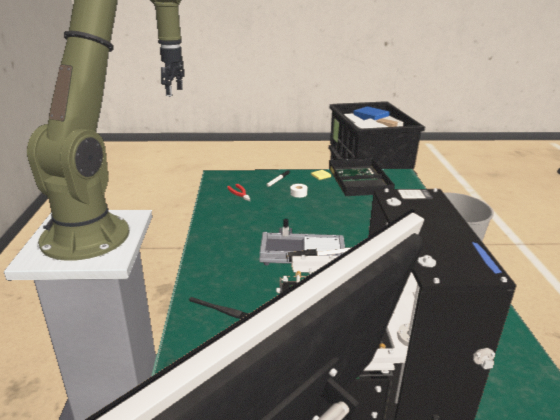

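The top view shows the dock at about (320,180), turned slightly clockwise, with the plate at its rear (322,162) and the knob at left (291,196). The bystanders lie well clear. In the side view the monitor partly hides the dock, so the next look is with the wrist camera.

Emit:
play_rows(increments="0 .5 -.93 .07 .08;0 .5 -.93 .07 .08;0 .5 -.93 .07 .08;0 .5 -.93 .07 .08;0 .5 -.93 .07 .08;0 .5 -.93 .07 .08;0 .5 -.93 .07 .08;0 .5 -.93 .07 .08;0 .5 -.93 .07 .08;0 .5 -.93 .07 .08", squeeze=40)

```text
clock: 1.5
tool_pos: [0.301, 0.3663, 0.249]
orientation: [0.0, 0.107, 0.994, 0.0]
contact_force: [0.4, 0.0, 0.1]
grip_width: -0.0
grasp_force: 0.0
```

Emit:
play_rows(increments="0 .5 -.93 .07 .08;0 .5 -.93 .07 .08;0 .5 -.93 .07 .08;0 .5 -.93 .07 .08;0 .5 -.93 .07 .08;0 .5 -.93 .07 .08;0 .5 -.93 .07 .08;0 .5 -.93 .07 .08;0 .5 -.93 .07 .08;0 .5 -.93 .07 .08")

```text
clock: 2.5
tool_pos: [0.426, 0.1338, 0.2666]
orientation: [0.0, 0.072, 0.997, 0.0]
contact_force: [0.6, -0.3, -0.4]
grip_width: -0.001
grasp_force: 0.0
```

Emit:
play_rows(increments="0 .5 -.93 0 .08;0 .5 -.93 0 .08;0 .5 -.93 0 .08;0 .5 -.93 0 .08;0 .5 -.93 0 .08;0 .5 -.93 0 .08;0 .5 -.93 0 .08;0 .5 -.93 0 .08;0 0 0 0 0;0 0 0 0 0")

```text
clock: 3.5
tool_pos: [0.5255, -0.0513, 0.2661]
orientation: [-0.0, 0.045, 0.999, 0.0]
contact_force: [-0.7, 0.3, 0.1]
grip_width: -0.004
grasp_force: 0.0
```

```bash
python3 - <<'E'
from h import *
c="wrist"; im=read_camera(c); cv2.imwrite("pics/w1.png",im[:,:,::-1])
for n,z in [("dock",.009),("plate",.029),("bolt_knob",.0535),("pocket",.024)]:
    for m in spotter.mark_of(c,n)[:2]: print(n,np.round(m["pixel"],1),round(m["p"],2),onz(c,m["pixel"],z).round(4))
o,d=ray(c,(210,280));print(o,d)
s=r.state();print(s["clock"],s["tool_pos"],s["orientation"],s["contact_force"])
E
```

```text
dock [222.7 240.3] 0.84 [ 0.5889 -0.1083  0.009 ]
plate [266.4 242.1] 0.97 [ 0.6426 -0.1103  0.029 ]
plate [189.1 241.5] 0.42 [ 0.5389 -0.0981  0.029 ]
bolt_knob [201.7 298.3] 0.85 [ 0.5534 -0.0317  0.0535]
[ 0.44550832 -0.04417102  0.40848435] [ 0.31087092 -0.02535603 -0.95011401]
3.75 [ 0.52539065 -0.05016315  0.26644561] [5.19653480e-05 4.38638113e-02 9.99037507e-01 1.54116628e-04] [ 0.51249951 -0.72144148 -0.11537486]
```

View pics/w1.png

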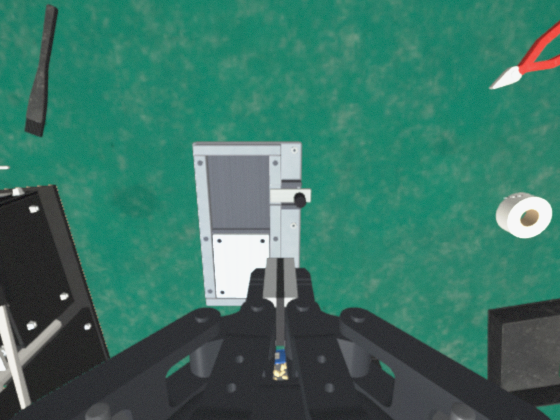

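Wrist view: the plate is white, with its near edge at row 234 and spanning columns 213–270. The pocket lies above it (rows 156–230) and the knob is at (col 299, row 200). Next I fit the plate outline and the dock outline for yaw.

```bash
python3 - <<'E'
from h import *
c="wrist"; read_camera(c)
def ext(name,z):
    for s in spotter.silhouettes(c,name)[:1]:
        m=s["pixels"].astype(np.uint8); k=max(cv2.findContours(m,0,2)[0],key=cv2.contourArea)[:,0,:]
        P=np.array([onz(c,(q[1],q[0]),z)[:2] for q in k]); 
        rect=cv2.minAreaRect((P*1000).astype(np.float32)); print(name,round(s["p"],2),rect, "px",k.min(0),k.max(0)); print(np.round(cv2.boxPoints(rect),1).tolist())
ext("plate",.035); ext("dock",.03)
# knob triangulation
rays=[]
for cam in ["wrist","top","side"]:
    if cam!="wrist": read_camera(cam)
    m=spotter.mark_of(cam,"bolt_knob")[0]; rays.append(ray(cam,m["pixel"]))
print("knob",tri(rays),tri(rays[:2]),tri([rays[0],rays[2]]))
# hand-picked pixel corners (row,col) on top of rails z=.035
for p in [(144,195),(304,206),(144,300),(234,213),(234,269),(156,208)]: print(p,(onz(c,p,.035)*1000).round(1))
E
python3 -c "
import cv2;im=cv2.imread('pics/w1.png')[130:320,180:320];cv2.imwrite('pics/w1c.png',cv2.resize(im,None,fx=3.15,fy=3.15,interpolation=2))"
```

```text
plate 0.92 ((639.806640625, -112.56566619873047), (69.8532943725586, 91.19683837890625), 84.49019622802734) px [212 234] [267 297]
[[591.0999755859375, -143.0], [681.7999877929688, -151.6999969482422], [688.5, -82.19999694824219], [597.7999877929688, -73.4000015258789]]
dock 0.98 ((592.8206176757812, -91.34587860107422), (138.95907592773438, 220.4529571533203), 84.65348815917969) px [192 141] [309 305]
[[476.6000061035156, -150.3000030517578], [696.0999755859375, -170.8000030517578], [709.0, -32.400001525878906], [489.5, -11.899999618530273]]
knob [ 0.54768396 -0.03096519  0.0577152 ] [ 0.55184821 -0.03068529  0.05582725] [ 0.54644365 -0.0343269   0.05980603]
(144, 195) [ 480.4 -144.7   35. ]
(304, 206) [ 691.4 -166.    35. ]
(144, 300) [491.  -25.5  35. ]
(234, 213) [ 591.8 -141.1   35. ]
(234, 269) [598.  -71.7  35. ]
(156, 208) [ 495.3 -132.1   35. ]
```

View pics/w1c.png

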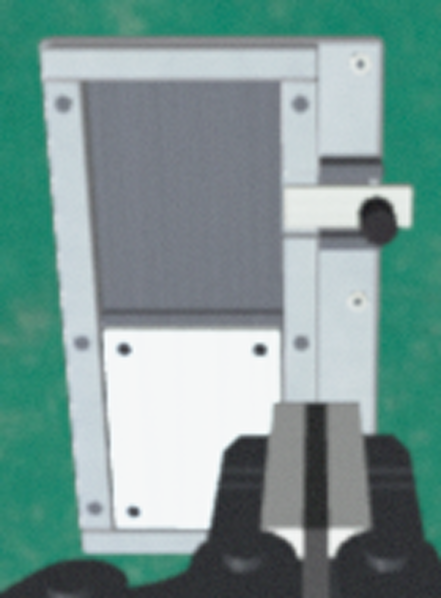

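Crop: the plate outline measures 91 x 70 mm, which fits at z ≈ 35 mm. That gives a yaw of −0.096 rad and a plate centre at about (0.640, −0.1125). The knob prediction (0.553, −0.031) matches triangulation. I'll go above the plate's tail half, on its centre line.

Emit:
play_rows(increments="0 .9 -.43 -.5 0;0 .9 -.43 -.5 0;0 .9 -.43 -.5 0;0 .9 -.43 -.5 0;0 .9 -.43 -.5 0;0 .9 -.43 -.5 0;0 0 0 -1 0;0 0 0 -1 0;0 0 0 -1 0;0 0 0 -1 0")

```text
clock: 5.15
tool_pos: [0.6607, -0.1157, 0.0901]
orientation: [-0.0, 0.045, 0.999, 0.0]
contact_force: [0.1, -0.1, 0.1]
grip_width: -0.005
grasp_force: 0.0
```

Emit:
play_rows(increments="0 0 0 -.7 0;0 0 0 -.5 0;0 0 0 -.2 0;0 0 0 -.1 0;0 0 0 0 0;0 0 0 0 0;0 0 0 0 0")

```text
clock: 5.85
tool_pos: [0.6611, -0.1158, 0.0547]
orientation: [0.001, 0.045, 0.999, -0.0]
contact_force: [0.4, 0.4, 1.2]
grip_width: -0.002
grasp_force: 0.0
```

Emit:
play_rows(increments="0 0 0 -.1 0;0 0 0 -.1 0;0 0 0 -.1 0;0 0 0 -.08 0;0 0 0 -.05 0;0 0 0 -.03 0;0 0 0 0 0;0 0 0 0 0")

```text
clock: 6.65
tool_pos: [0.6607, -0.1157, 0.0423]
orientation: [0.0, 0.045, 0.999, -0.0]
contact_force: [0.3, -0.5, 0.0]
grip_width: 0.0
grasp_force: 0.0
```

Emit:
play_rows(increments="0 0 0 -.04 0;0 0 0 -.04 0;0 0 0 0 0")

```text
clock: 6.95
tool_pos: [0.6605, -0.1157, 0.0401]
orientation: [-0.0, 0.045, 0.999, -0.0]
contact_force: [-0.4, -0.3, -1.3]
grip_width: -0.002
grasp_force: 0.0
```

Emit:
play_rows(increments="0 0 0 -.02 0;0 0 0 -.02 0;0 0 0 0 0")

```text
clock: 7.25
tool_pos: [0.6606, -0.1157, 0.0392]
orientation: [-0.0, 0.045, 0.999, -0.0]
contact_force: [0.0, -0.0, 0.4]
grip_width: 0.001
grasp_force: 0.0
```

Emit:
play_rows(increments="0 0 0 -.02 0;0 0 0 -.02 0;0 0 0 0 0")

```text
clock: 7.55
tool_pos: [0.6606, -0.1157, 0.0382]
orientation: [-0.0, 0.045, 0.999, -0.0]
contact_force: [-0.3, 0.5, 0.7]
grip_width: 0.003
grasp_force: 0.0
```

Emit:
play_rows(increments="0 0 0 -.02 0;0 0 0 -.02 0;0 0 0 0 0")

```text
clock: 7.85
tool_pos: [0.6606, -0.1156, 0.0372]
orientation: [-0.0, 0.045, 0.999, 0.0]
contact_force: [0.2, -0.0, 0.5]
grip_width: 0.002
grasp_force: 0.0
```

Emit:
play_rows(increments="0 0 0 -.02 0;0 0 0 -.02 0;0 0 0 0 0")

```text
clock: 8.15
tool_pos: [0.6606, -0.1157, 0.0365]
orientation: [0.0, 0.045, 0.999, -0.0]
contact_force: [-1.1, -0.2, 3.1]
grip_width: -0.003
grasp_force: 1.4
```

Emit:
play_rows(increments="0 0 0 -.02 0;0 0 0 0 0;0 0 0 0 0")

```text
clock: 8.45
tool_pos: [0.6607, -0.1157, 0.0365]
orientation: [0.0, 0.045, 0.999, -0.0]
contact_force: [-1.6, 1.0, 6.4]
grip_width: -0.002
grasp_force: 3.3
```

Emit:
play_rows(increments="0 0 0 -.02 0;0 0 0 0 0;0 0 0 0 0")

```text
clock: 8.75
tool_pos: [0.6607, -0.1157, 0.0365]
orientation: [0.0, 0.045, 0.999, -0.0]
contact_force: [-2.7, 0.2, 10.3]
grip_width: -0.003
grasp_force: 5.0
```

Now the pull along the dock's −x.

Emit:
play_rows(increments="0 -.06 .006 0 0;0 -.1 .01 0 0;0 -.1 .01 0 0;0 -.1 .01 0 0")

```text
clock: 9.15
tool_pos: [0.6538, -0.115, 0.0365]
orientation: [0.003, 0.045, 0.999, -0.0]
contact_force: [5.0, -0.6, 5.4]
grip_width: 0.003
grasp_force: 2.8
```

```bash
cat > pl.py <<'E'
from h import *
c="wrist"; im=read_camera(c); s=r.state()
x=spotter.silhouettes(c,"plate")[0]
m=x["pixels"].astype(np.uint8); k=max(cv2.findContours(m,0,2)[0],key=cv2.contourArea)[:,0,:]
P=np.array([onz(c,(q[1],q[0]),.0365)[:2] for q in k])*1000
u=np.array([.9954,-.0958]);o=np.array([591.7,-107.8]);D=np.c_[(P-o)@u,(P-o)@[.0958,.9954]]
print("p",x["p"],"dock-frame outline min",D.min(0),"max",D.max(0)); print(s["clock"],s["tool_pos"],s["contact_force"],"tip dock",(s["tool_pos"][:2]*1000-o)@u,(s["tool_pos"][:2]*1000-o)@[.0958,.9954])
import sys
if len(sys.argv)>1: cv2.imwrite("pics/"+sys.argv[1],im[:,:,::-1])
E
python3 pl.py
```

```text
p 0.7 dock-frame outline min [  1.86109454 -34.69114327] max [86.15121265 35.24192027]
9.2 [ 0.65338723 -0.11500428  0.03650454] [3.258834   0.02284474 5.1148933 ] tip dock 62.093638478056334 -1.2615050925586464
```

Emit:
play_rows(increments="0 0 0 -.03 0;0 0 0 0 0")

```text
clock: 9.45
tool_pos: [0.6535, -0.115, 0.0365]
orientation: [0.002, 0.045, 0.999, -0.0]
contact_force: [1.7, 0.3, 12.5]
grip_width: 0.004
grasp_force: 6.0
```

Emit:
play_rows(increments="0 -.1 .01 0 0;0 -.1 .01 0 0;0 -.1 .01 0 0")

```text
clock: 9.75
tool_pos: [0.6474, -0.1144, 0.0365]
orientation: [0.004, 0.045, 0.999, -0.0]
contact_force: [5.4, 0.3, 8.6]
grip_width: 0.002
grasp_force: 4.1
```

```bash
python3 pl.py
```

```text
p 0.72 dock-frame outline min [ -4.41103708 -34.78973997] max [79.7437173  34.95658472]
9.8 [ 0.64700913 -0.11443241  0.03648382] [ 4.31276301 -0.8004393   7.8802263 ] tip dock 55.690089122672326 -1.3032875410142533
```

Emit:
play_rows(increments="0 -.1 .01 -.005 0;0 -.1 .01 -.005 0;0 -.1 .01 0 0;0 -.1 .01 0 0")

```text
clock: 10.25
tool_pos: [0.6379, -0.1135, 0.0365]
orientation: [0.004, 0.045, 0.999, -0.0]
contact_force: [6.9, -0.3, 9.9]
grip_width: 0.005
grasp_force: 4.6
```

```bash
python3 pl.py
```

```text
p 0.8 dock-frame outline min [-13.58831332 -34.33406828] max [69.53802975 35.40621381]
10.3 [ 0.6374423  -0.11346138  0.03647591] [ 5.05157032 -1.55592967  8.80893312] tip dock 46.07424718409388 -1.2532294299324784
```

Emit:
play_rows(increments="0 -.1 .0096 0 0;0 -.1 .0096 0 0;0 -.1 .0096 0 0;0 -.1 .0096 0 0;0 -.1 .0096 0 0;0 -.1 .0096 0 0")

```text
clock: 10.95
tool_pos: [0.623, -0.1121, 0.0365]
orientation: [0.004, 0.045, 0.999, -0.0]
contact_force: [6.0, -1.2, 8.9]
grip_width: 0.003
grasp_force: 4.7
```

```bash
python3 pl.py
```

```text
p 0.65 dock-frame outline min [-28.51739656 -34.468757  ] max [55.1829458  35.42555671]
11.0 [ 0.62257996 -0.11200369  0.03648794] [ 5.38316592 -0.38519666  8.94829539] tip dock 31.140622180861726 -1.2260495565809617
```

Tracking perfectly; continue.

Emit:
play_rows(increments="0 -.1 .0096 0 0;0 -.1 .0096 0 0;0 -.1 .0096 0 0;0 -.1 .0096 0 0;0 -.1 .0096 0 0;0 -.1 .0096 0 0;0 -.1 .0096 0 0")

```text
clock: 11.75
tool_pos: [0.6056, -0.1104, 0.0365]
orientation: [0.004, 0.045, 0.999, -0.0]
contact_force: [6.3, -0.3, 10.6]
grip_width: -0.003
grasp_force: 4.9
```

```bash
python3 pl.py
```

```text
p 0.93 dock-frame outline min [-46.3458358  -34.91307354] max [37.75686194 35.3060132 ]
11.8 [ 0.60519734 -0.11037813  0.03645769] [ 5.146539   -0.90186152  9.09425381] tip dock 13.682237735679225 -1.2732247680938868
```

Emit:
play_rows(increments="0 -.1 .0096 0 0;0 -.1 .0096 0 0;0 -.1 .0096 0 0;0 -.1 .0096 0 0")

```text
clock: 12.25
tool_pos: [0.5957, -0.1095, 0.0365]
orientation: [0.005, 0.045, 0.999, -0.0]
contact_force: [5.8, -0.2, 10.0]
grip_width: -0.001
grasp_force: 4.9
```

Emit:
play_rows(increments="0 -.1 .0096 0 0;0 -.1 .0096 0 0")

```text
clock: 12.45
tool_pos: [0.5909, -0.1091, 0.0366]
orientation: [0.005, 0.045, 0.999, -0.0]
contact_force: [6.0, 0.4, 12.0]
grip_width: 0.001
grasp_force: 5.7
```

Emit:
play_rows(increments="0 -.1 .0096 0 0")

```text
clock: 12.55
tool_pos: [0.5882, -0.1088, 0.0365]
orientation: [0.005, 0.045, 0.999, -0.0]
contact_force: [4.4, -0.4, 10.2]
grip_width: -0.001
grasp_force: 4.8
```

Emit:
play_rows(increments="0 -.1 .0096 0 0")

```text
clock: 12.65
tool_pos: [0.5853, -0.1085, 0.0363]
orientation: [0.004, 0.045, 0.999, -0.0]
contact_force: [4.7, -0.1, 9.1]
grip_width: -0.002
grasp_force: 4.4
```

```bash
python3 pl.py
```

```text
p 0.98 dock-frame outline min [-66.57175444 -34.69762877] max [17.01237705 34.67090893]
12.7 [ 0.58471977 -0.10843149  0.03623248] [ 4.73340959 -0.26130045 11.22397523] tip dock -6.887626816372905 -1.2972914793613606
```

Emit:
play_rows(increments="0 -.1 .0096 -.01 0;0 -.1 .0096 -.01 0")

```text
clock: 12.95
tool_pos: [0.5807, -0.1081, 0.0359]
orientation: [0.004, 0.045, 0.999, -0.0]
contact_force: [5.5, -0.3, 11.8]
grip_width: -0.001
grasp_force: 5.4
```

Emit:
play_rows(increments="0 -.1 .0096 -.005 0;0 -.1 .0096 -.005 0")

```text
clock: 13.15
tool_pos: [0.5755, -0.1075, 0.0356]
orientation: [0.004, 0.045, 0.999, -0.0]
contact_force: [5.0, -0.4, 10.0]
grip_width: 0.0
grasp_force: 5.0
```

```bash
python3 pl.py
```

```text
p 0.95 dock-frame outline min [-76.36219676 -34.57599659] max [ 6.85683468 34.59873057]
13.2 [ 0.57509388 -0.10753109  0.03556143] [ 5.17685755 -0.16181344 11.37972759] tip dock -16.555494694248633 -1.3231940062898186
```

Emit:
play_rows(increments="0 -.1 .0096 -.006 0;0 -.1 .0096 -.006 0")

```text
clock: 13.45
tool_pos: [0.5708, -0.1071, 0.0353]
orientation: [0.004, 0.045, 0.999, -0.0]
contact_force: [5.3, -1.1, 10.6]
grip_width: 0.002
grasp_force: 5.2
```

Emit:
play_rows(increments="0 -.1 .0096 -.006 0")

```text
clock: 13.55
tool_pos: [0.5683, -0.1068, 0.0352]
orientation: [0.005, 0.045, 0.999, -0.0]
contact_force: [6.5, -0.6, 11.4]
grip_width: -0.0
grasp_force: 5.2
```

```bash
python3 pl.py
```

```text
p 0.75 dock-frame outline min [-84.06753731 -34.48881827] max [-0.72744571 34.61262639]
13.6 [ 0.5678451  -0.10683091  0.03517506] [ 5.58689028 -0.82094757 10.31419514] tip dock -23.838005858901052 -1.3206636033666281
```

Emit:
play_rows(increments="0 -.1 .0096 -.006 0")

```text
clock: 13.75
tool_pos: [0.566, -0.1066, 0.0351]
orientation: [0.005, 0.045, 0.999, -0.0]
contact_force: [6.5, -0.8, 12.0]
grip_width: 0.001
grasp_force: 5.4
```

Emit:
play_rows(increments="0 -.1 .0096 -.004 0")

```text
clock: 13.85
tool_pos: [0.5635, -0.1064, 0.035]
orientation: [0.005, 0.045, 0.999, -0.0]
contact_force: [5.5, -1.1, 11.2]
grip_width: -0.005
grasp_force: 5.3
```

Emit:
play_rows(increments="0 -.1 .0096 0 0")

```text
clock: 13.95
tool_pos: [0.5607, -0.1061, 0.0349]
orientation: [0.004, 0.045, 0.999, -0.0]
contact_force: [5.5, 0.5, 9.9]
grip_width: -0.002
grasp_force: 4.8
```

```bash
python3 pl.py
```

```text
p 0.87 dock-frame outline min [-91.41683037 -34.42188815] max [-8.63035232 34.65369948]
14.0 [ 0.56022536 -0.10609826  0.03482907] [ 5.26420431 -0.26575317 10.91861019] tip dock -31.49287879449874 -1.3213604496669684
```

Emit:
play_rows(increments="0 -.08 .008 0 0")

```text
clock: 14.15
tool_pos: [0.5586, -0.1059, 0.0347]
orientation: [0.004, 0.045, 0.999, -0.0]
contact_force: [5.2, -0.2, 8.4]
grip_width: 0.002
grasp_force: 3.4
```

Emit:
play_rows(increments="0 -.06 .006 0 0;0 0 0 0 0")

```text
clock: 14.35
tool_pos: [0.5519, -0.1052, 0.0324]
orientation: [-0.001, 0.045, 0.999, 0.0]
contact_force: [0.1, -0.4, -1.3]
grip_width: -0.003
grasp_force: 0.0
```

```bash
python3 pl.py w2.png; python3 -c "
import cv2;im=cv2.imread('pics/w2.png');cv2.imwrite('pics/w2c.png',im)"
```

```text
p 0.57 dock-frame outline min [-94.69033137 -33.15040362] max [-18.8114562   33.98953561]
14.4 [ 0.55192417 -0.10510206  0.03227984] [-0.16564887  0.38794109 -0.97115595] tip dock -39.851326837999146 -1.1249916697985922
```

View pics/w2c.png

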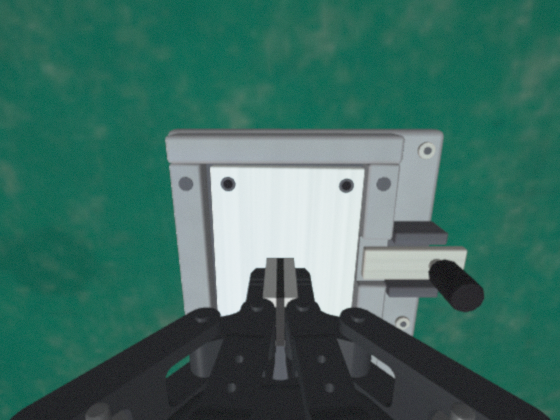

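The plate has dropped: force is zero, the tip is freed and the plate shows inside the pocket against the front. Next I retract, check it from above, and go left of the knob.

Emit:
play_rows(increments="0 0 0 .4 0;0 0 0 1 0;0 0 0 1 0;0 0 .8 .2 0;0 .1 1 0 0;0 .05 1 0 0;0 0 1 0 0;0 0 .5 0 0;0 0 0 0 0;0 0 0 0 0")

```text
clock: 15.45
tool_pos: [0.5568, 0.0011, 0.098]
orientation: [-0.0, 0.045, 0.999, -0.0]
contact_force: [-0.6, 0.2, 1.4]
grip_width: -0.003
grasp_force: 0.0
```

```bash
sed -i 's/\.0365)/.0315)/' pl.py; python3 pl.py w3.png; python3 - <<'E'
from h import *
for cam in ["wrist","top"]:
    read_camera(cam)
    for m in spotter.mark_of(cam,"bolt_knob")[:1]: print(cam,m["pixel"],m["p"],onz(cam,m["pixel"],.055))
E
```

```text
p 0.84 dock-frame outline min [-93.94917602 -34.91987352] max [-3.14816053 36.0730715 ]
15.5 [5.56816645e-01 5.04886339e-04 9.79314376e-02] [ 0.58892386 -0.29318972 -0.30353849] tip dock -45.09849964576125 104.46485845612341
wrist [234.7, 226.4] 0.63 [ 0.55042248 -0.03265334  0.055     ]
```

View pics/w3.png

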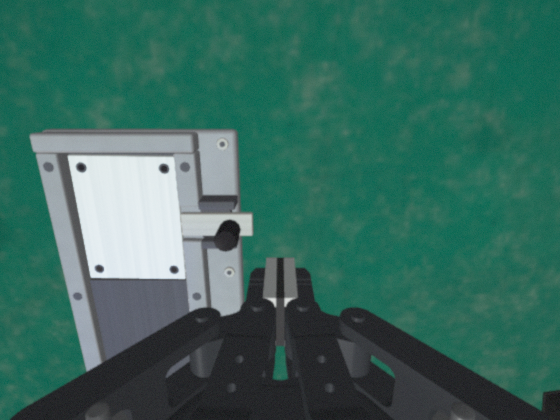

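Seated plate outline: dock x −94 to −3, 71 mm wide, so it is in the pocket with the bolt still drawn back. The knob is at about (0.5505, −0.0325). Descend beside it.

Emit:
play_rows(increments="0 -.12 0 -.6 0;0 0 0 -.6 0;0 0 0 -.4 0;0 0 0 -.25 0;0 0 0 0 0;0 0 0 0 0")

```text
clock: 16.35
tool_pos: [0.5541, 0.0021, 0.0518]
orientation: [0.0, 0.045, 0.999, -0.0]
contact_force: [1.0, 0.7, 0.4]
grip_width: -0.001
grasp_force: 0.0
```

Emit:
play_rows(increments="0 -.02 -.2 0 0;0 -.02 -.2 0 0;0 -.01 -.1 0 0;0 -.01 -.1 0 0;0 0 0 0 0")

```text
clock: 16.85
tool_pos: [0.5526, -0.0129, 0.0518]
orientation: [0.0, 0.045, 0.999, 0.0]
contact_force: [0.4, 0.8, -0.3]
grip_width: 0.003
grasp_force: 0.2
```

Emit:
play_rows(increments="0 -.01 -.1 0 0;0 -.01 -.1 0 0;0 -.01 -.1 0 0;0 -.01 -.1 0 0;0 -.01 -.1 0 0;0 -.01 -.1 0 0;0 -.01 -.1 0 0")

```text
clock: 17.55
tool_pos: [0.5507, -0.0305, 0.0516]
orientation: [0.0, 0.045, 0.999, -0.0]
contact_force: [1.6, 2.8, 1.2]
grip_width: 0.001
grasp_force: 1.1
```

Emit:
play_rows(increments="0 -.01 -.1 0 0;0 -.005 -.05 0 0")

```text
clock: 17.75
tool_pos: [0.5507, -0.032, 0.0517]
orientation: [0.0, 0.044, 0.999, 0.001]
contact_force: [1.5, 9.4, 2.0]
grip_width: 0.003
grasp_force: 4.9
```

Emit:
play_rows(increments="0 -.005 -.05 0 0;0 0 0 0 0")

```text
clock: 17.95
tool_pos: [0.5506, -0.0321, 0.0517]
orientation: [0.0, 0.043, 0.999, 0.002]
contact_force: [1.0, 10.0, 2.5]
grip_width: 0.005
grasp_force: 5.2
```

Emit:
play_rows(increments="0 .01 .2 0 0;0 0 .5 0 0;0 0 .5 .2 0;0 0 .4 1 0;0 0 0 1 0;0 0 0 1 0;0 0 0 0 0;0 0 0 0 0")

```text
clock: 18.75
tool_pos: [0.5504, 0.0053, 0.1321]
orientation: [0.0, 0.044, 0.999, -0.0]
contact_force: [-0.3, -0.6, 0.5]
grip_width: -0.001
grasp_force: 0.0
```

```bash
python3 pl.py w4.png; python3 - <<'E'
from h import *
for cam in ["wrist"]:
    read_camera(cam)
    for m in spotter.mark_of(cam,"bolt_knob")[:1]: print(cam,m["pixel"],m["p"],onz(cam,m["pixel"],.055))
E
```

```text
p 0.88 dock-frame outline min [-94.58988978 -33.43050755] max [-4.91922306 35.97049754]
18.8 [0.54988489 0.0052205  0.1313273 ] [-0.22595471  0.66205521 -0.73962093] tip dock -52.45012007297304 108.49471656805912
wrist [228.9, 202.7] 0.63 [ 0.55020744 -0.0518459   0.055     ]
```

View pics/w4.png

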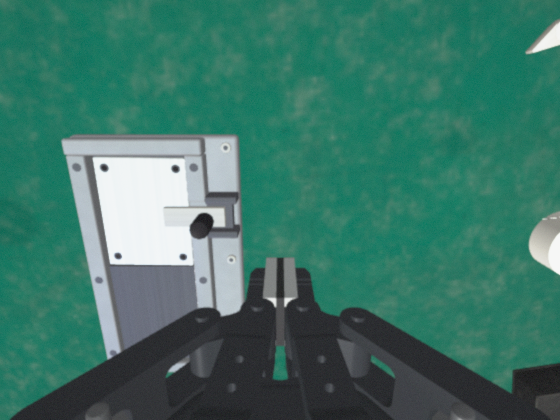

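```bash
python3 - <<'E'
from h import *
o=np.array([591.7,-107.8]);v=np.array([.0958,.9954]);u=np.array([.9954,-.0958])
im=cv2.imread("pics/w4.png"); print(im[216,155:175].mean(1).astype(int)); print(im[216,184:210].mean(1).astype(int))
for n,p,z in [("tip",(216,164),.0375),("plate L",(250,192),.0315),("plate R",(250,109),.0315),("knob top",(230,200),.066),("knob base",(214,204),.044),("railL outer/dock edge",(180,238),.036)]:
    P=onz("wrist",p,z)[:2]*1000-o; print(n,P@u,P@v)
E
```

```text
[244 244 244 243 242 243 244 242 237 227 223 223 223 223 223 222 223 222
 223 221]
[222 222 222 221 221 222 221 221 221 222 221 210 167 104  49  31  32  32
  38  31  29  35  32  28  35  40]
tip -50.219210501921516 18.215036148350137
plate L -18.827702121554065 35.80881293050098
plate R -18.349004806410928 -32.06936444181252
knob top -50.169531589793365 52.58843512020799
knob base -54.286518910132635 50.714156411491466
railL outer/dock edge -78.6051588972841 75.9384893298607
```

The tongue reaches dock y ≈ 17–18 (17 expected when fully in) and the knob is at about 51 (51 expected). The bolt is against its stop, the plate is seated and the arm is clear.

```bash
python3 -c "
from workcell import r
print(r.hand_in())"
```

```text
the job is handed in; nothing more can be done
None
```

The plate lies in the front pocket, the bolt is fully in over it by my camera measurements, the arm is clear of everything, and the job is handed in; the judge gave no verdict.

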